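# Set the dust port's air gate to its index tab and start the extractor

### The job

The drilling bench's dust port is nearly shut: with the outside of the fingers push the red peg of its lever around the arc until the lever's pointer points at the yellow index tab, and let go of it. Only then press the green start button of the extractor fully down and let it come back up. Do not pinch or force the lever, do not shift the yellow tab, and leave the hole saw, the wooden plug and the screw jar where they stand.

Things in the scene. Friction and masses are not known exactly. Their poses are not given: they have to be found in the camera images.
- air_gate: Dust port's air gate: dark round steel flange, 256 mm in diameter, 24 mm high, fixed to the bench. Origin: centre of its underside, on the vertical turning axis. Its own -x axis points to the middle of the white-tick scale, on the robot's side (turned up to 0.6 rad either way). The scale covers 0.85 rad either side of that middle.
- gate_ring: Aluminium ring, 148 mm outside diameter, with a red lever (14 mm wide, top 38 mm above the bench) along its own -x axis and a 4 mm wide pointer ending 106 mm from the axis. Origin on the turning axis, 24 mm above the bench. Turns about the vertical, 0.9 rad either way of mid-scale, and stays where left. It is set when its x axis agrees with the tab's x axis.
- lever_peg (a point): Centre of the top of the red upright round peg to push: 14 mm in diameter, 85 mm from the turning axis, from 36 to 86 mm above the bench. Friction: about 3.5 N of push. At the start it is near the shut end of the scale, clockwise seen from above, so push it counter-clockwise seen from above, by 0.2 to 1.6 rad.
- index_tab: Yellow index tab, the wanted setting: 26 mm long radially, 13.5 mm wide along the arc, lying on the flange 108 to 134 mm from the turning axis along its own -x axis, top 31 mm above the bench. Origin on the turning axis, 24 mm above the bench. From 0.3 rad clockwise to 0.65 rad counter-clockwise of mid-scale. Held by stiff friction (about 20 N shifts it); leave it.
- tab_mark (a point): Middle of the top of the yellow index tab, 121 mm from the turning axis, 31 mm above the bench.
- start_button_top (a point): Centre of the top face of the green push button (32 mm in diameter) of the extractor's start switch, a white box (75 x 105 mm, 36 mm high) fixed on the bench left or right of the air gate. Press it straight down.
- start_button (a joint): Travel of the start button in m: 0 up, 0.006 fully down (a spring, about 5 N fully down, brings it back up). More than 0.0045 counts as pressed.
- hole_saw: White hole saw standing teeth down on the bench behind the air gate: 60 mm in diameter, 40 mm high, with a blue collar and steel shank up to 88 mm. Origin: centre of its underside. Loose; leave it.
- wood_plug: Round chipboard plug with a white face, 54 mm in diameter, 18 mm high, lying on the bench behind the air gate. Origin: centre of its underside. Loose; leave it.
- screw_jar: Amber jar with a steel lid, 60 mm in diameter, 85 mm high, standing beside the air gate on the side away from the button. Origin: centre of its underside. Loose; leave it.
Not all that is in view belongs to the job. Of the things like the wood_plug, leave any that is turquoise; of the rest the larger one is meant.

How it is judged:
By the outcome, as a careful person would: the job done as asked, in the order asked, and still so for the second after the job is handed in, with the robot touching nothing.
It also fails if it takes over 64 s, if anything falls off the work surface, if the arm or the gripper's body presses on something with over 40 N, if the wrist force passes 120 N, or if a joint passes its speed limit or range.

### The arm

A 6-joint arm with a two-finger parallel gripper is mounted at the origin on the work surface. World frame = base frame: x ahead of the robot, y to its left, z up, the work surface at z = 0. Lengths are in mm, angles in rad, forces in N, time in s.
With the tool pointing down it reaches from about 300 to 775 mm from the base axis. Payload 14.6 kg.
Tool frame: the origin (TCP) lies midway between the tips of the shut fingers; the grasp point (between the pads) lies 19 mm behind it; z points along the fingers, y is the direction in which the jaws open and shut (so a half turn about z gives the same grasp; the last joint's range is limited). The gripper opens to 94 mm and grips with 3 to 60 N. Pads are 16 mm wide; open, the fingers measure 119 mm over their backs; the gripper's body (75 mm by 177 mm) begins 78 mm behind the grasp point.
Start: joints at [1.067, 0.3, 1.521, -0, 1.321, -0.067], TCP at [232.669, 498.352, 205.446] pointing down, gripper open.
Joint ranges: [-3.03, 3.03], [-0.79, 2.21], [0.23, 2.52], [-1.04, 4.18], [0, 3.07], [-2.55, 2.55]. Speed limits (rad/s): [2.22, 2.22, 2.57, 3.14, 3.14, 3.14].

### API

Orientations are given as [roll, pitch, yaw] about the fixed x, y, z axes, in that order (R = Rz(yaw) Ry(pitch) Rx(roll)).
In Python, from cell import manip gives the robot as it stands.
- The arm moves only by the tool play_rows, never from a script. Its argument "commands" is a list of rows, each an object of numbers: "x", "y", "z": the shift along the tool's x, y, z in m; "wx", "wy", "wz": the turn, a rotation vector about the tool's x, y, z in degrees; "grip": the opening, from 0 (shut) to 1 (fully open). In form: [{"x": .., "y": .., "z": .., "wx": .., "wy": .., "wz": .., "grip": ..}, ...]. A call has 1 to 20 rows; each row shifts and turns the commanded pose from where the row before left it, along the tool's axes as they then stand; what a row does not reach is not made up. A row lasts 1/8 s, in which the tool goes at most 62.5 mm and 10.7 degrees, less where a joint would pass 70% of its speed; a pose out of reach is approached as far as the arm can. A call is refused whole if a number of a shift passes 0.0625 or a number of a turn 10.7, either way. A call with a gripper value outside its range is refused whole. The fingers move at their own pace and stop on an object; "squeeze" is the grip in N (left out, the last holds). Time passes only in rows, so rows that do not move let the fingers close. It gives the time, the measured TCP pose, the force and the opening at its end, in the units of the state.
- manip.read_state(): the state, without advancing time (a new reading comes with each control period).
- manip.camera(name): name is "side" or "top"; returns (picture, depth): 384x512x3 uint8, red, green, blue; 384x512 float32, mm along the optical axis (not along the pixel's ray), 0 where there is no reading.
- manip.camera_info(name): a dict with "intrinsics" (3x3 intrinsics, pixels), "camera_from_world" (4x4, takes a point from world to camera coordinates). Camera axes: x right, y up, looking along -z (the intrinsics and any distortion apply to the point x, -y, -z); pixel columns grow to the right and rows downward; lengths in mm; the calibration is good to about 2 mm. A picture is of the moment at which its call begins. camera_info takes no time and is no camera call.
- manip.sign_off(): hands the job in, once; it reports no verdict.
The state is a dict: "clock": time; "joints": joint angles; "qd": joint speeds; "effort": joint torques, N m; "eef_pos": TCP position; "eef_rot": TCP orientation; "wrist_force": force on the tool from outside, world axes, zero at the start; "moment": the same for the moment, N m; "finger_gap": finger opening in mm.
Only numpy, scipy, OpenCV 4.12 (cv2) and the standard library are available. Lean on these libraries where they do the work, as an engineer would, in place of code of your own. Each camera call takes 0.05 s, during which the arm holds its last target.

## Working session

There is one attempt and no reset: what is moved stays moved. The work goes in short steps, Python scripts to look and compute and a tool call to move; the robot and the scene stay as the last step left them, time stands still between calls to the robot, and variables do not carry over. Pictures are saved under pics/ and viewed, and the job is handed in when it is done.

Besides the shell and the picture viewer there is one more tool, called after ">>>" as a command line: name --argument value ..., lists and objects as JSON in quotes. play_rows: Moves the arm, as the interface text tells. Its arguments: {"type":"object","properties":{"commands":{"type":"array"},"squeeze":{"type":"number"}},"required":["commands"]}

```bash
mkdir -p pics; ls; python3 - <<'E'
from cell import manip
import cv2,numpy as np
print(manip.read_state())
for n in("top","side"):
    p,d=manip.camera(n); cv2.imwrite(f"pics/{n}0.png",p[:,:,::-1]); np.savez(f"{n}0.npz",p=p,d=d)
    i=manip.camera_info(n); print(n,i)
E
```

```text
pics
{'clock': 0.0, 'joints': array([ 1.06744499e+00,  3.00423589e-01,  1.52160091e+00,  8.30725465e-07,
        1.32068424e+00, -6.66293156e-02]), 'qd': array([-0.00010586,  0.00117394, -0.00099179,  0.00088436, -0.00071322,
       -0.00021626]), 'effort': array([-3.72987139e-03, -5.31815314e+01, -3.52731693e+01,  7.07150227e-02,
        2.44842254e-02, -1.83435782e-04]), 'eef_pos': array([232.52253348, 498.13675492, 204.90399903]), 'eef_rot': array([-3.14047910e+00, -7.51117926e-05,  2.70487038e+00]), 'wrist_force': array([0.13403275, 0.23598504, 1.45042917]), 'moment': array([-0.03527721,  0.00940195, -0.00741576]), 'finger_gap': 94.07266178232119}
top {'intrinsics': array([[439.6400007 ,   0.        , 255.62788626],
       [  0.        , 439.6400007 , 190.8481216 ],
       [  0.        ,   0.        ,   1.        ]]), 'camera_from_world': array([[ 2.99191803e-03, -9.99344243e-01, -3.60850601e-02,
         1.41490743e+01],
       [ 9.96867838e-01,  1.28830597e-04,  7.90853815e-02,
        -6.57165382e+02],
       [-7.90288719e-02, -3.62086528e-02,  9.96214521e-01,
        -9.86929127e+02],
       [ 0.00000000e+00,  0.00000000e+00,  0.00000000e+00,
         1.00000000e+00]])}
side {'intrinsics': array([[425.15519932,   0.        , 262.71218521],
       [  0.        , 425.15519932, 190.51047901],
       [  0.        ,   0.        ,   1.        ]]), 'camera_from_world': array([[ 8.72590069e-01, -4.88047290e-01, -1.99101521e-02,
        -5.58787258e+02],
       [ 3.54121482e-01,  6.04014160e-01,  7.13978200e-01,
        -2.93210664e+02],
       [-3.36429112e-01, -6.30060899e-01,  6.99884788e-01,
        -1.08052201e+03],
       [ 0.00000000e+00,  0.00000000e+00,  0.00000000e+00,
         1.00000000e+00]])}
```

View pics/top0.png

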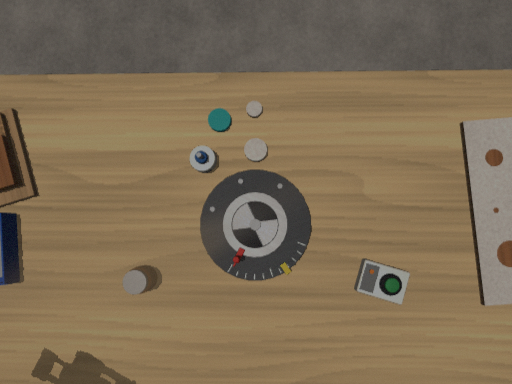

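View pics/side0.png

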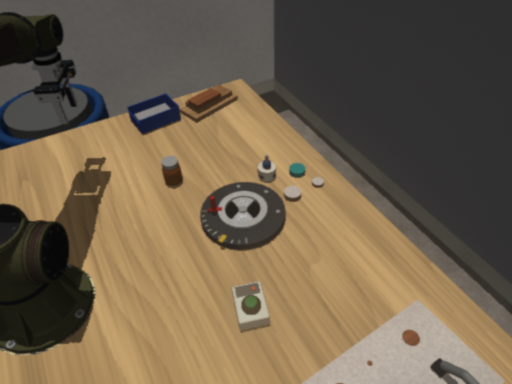

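The top view shows the air gate at (256,224), the red peg at (236,260), the yellow tab at (286,268), the green button at (392,285) and the jar at (135,282). The hole saw is at (202,158). There are three plug-like discs: turquoise (219,120) is excluded, white (256,149) is larger, and white (254,109) is smaller. The plug is therefore (256,149), though I won't touch any of them. Next I'll measure.

```bash
cat > h.py <<'E'
from cell import manip
import cv2,numpy as np
def ray(n,uv,z):
    i=manip.camera_info(n);K=i["intrinsics"];T=i["camera_from_world"]
    u,v=uv; d=np.array([(u-K[0,2])/K[0,0],-(v-K[1,2])/K[1,1],-1.])
    R=T[:3,:3];o=-R.T@T[:3,3];w=R.T@d
    return o+w*(z-o[2])/w[2]
def proj(n,P):
    i=manip.camera_info(n);K=i["intrinsics"];T=i["camera_from_world"]
    c=T[:3,:3]@np.array(P)+T[:3,3]; return K[0,0]*c[0]/-c[2]+K[0,2], -K[1,1]*c[1]/-c[2]+K[1,2]
def blobs(m,amin=4):
    n,l,s,c=cv2.connectedComponentsWithStats(m.astype(np.uint8))
    return [(s[k,4],c[k].round(2),s[k,:4]) for k in range(1,n) if s[k,4]>=amin],l
def masks(p):
    h=cv2.cvtColor(p,cv2.COLOR_RGB2HSV).astype(int);H,S,V=h[...,0],h[...,1],h[...,2]
    return dict(red=((H<6)|(H>174))&(S>170)&(V>70),yel=(H>22)&(H<34)&(S>190)&(V>120),grn=(H>50)&(H<75)&(S>120)&(V>50))
E
python3 - <<'E'
from h import *
for n in("top","side"):
    z=np.load(n+"0.npz");p=z["p"]
    for k,m in masks(p).items():
        b,_=blobs(m,8); print(n,k,[(x[0],x[1],x[2].tolist()) for x in b])
    y0,x0,y1,x1=(150,190,300,420) if n=="top" else (170,185,340,300)
    c=p[y0:y1,x0:x1,::-1]; f=3.4 if n=="top" else 3.5
    cv2.imwrite(f"pics/{n}0c.png",cv2.resize(c,None,fx=f,fy=f,interpolation=cv2.INTER_CUBIC))
# flange outline: dark, non-saturated on wood
p=np.load("top0.npz")["p"]
hsv=cv2.cvtColor(p,cv2.COLOR_RGB2HSV)
m=((hsv[...,1]<70)).astype(np.uint8)
m[:160]=0;m[290:]=0;m[:,:190]=0;m[:,330:]=0
m=cv2.morphologyEx(m,cv2.MORPH_CLOSE,np.ones((9,9)))
cs=max(cv2.findContours(m,0,1)[0],key=cv2.contourArea)
e=cv2.fitEllipse(cv2.convexHull(cs));print("flange",e,ray("top",e[0],20))
# ring (bright)
g=p.max(2);mm=((g>120)&(hsv[...,1]<50)).astype(np.uint8);mm[:180]=0;mm[265:]=0;mm[:,:215]=0;mm[:,295:]=0
cs=max(cv2.findContours(mm,0,1)[0],key=cv2.contourArea);e=cv2.fitEllipse(cv2.convexHull(cs));print("ring",e,ray("top",e[0],30))
d=np.load("top0.npz")["d"]
E
```

```text
top red [(np.int32(71), array([237.72, 256.04]), [233, 249, 11, 17])]
top yel []
top grn [(np.int32(170), array([391.72, 284.89]), [385, 278, 15, 15])]
side red [(np.int32(58), array([213.38, 204.97]), [209, 196, 12, 15])]
side yel []
side grn []
flange ((255.06732177734375, 222.78912353515625), (108.9666976928711, 116.09390258789062), 178.07614135742188) [583.75944568  16.4773053   20.        ]
ring ((254.54916381835938, 224.10809326171875), (63.7841796875, 64.02751159667969), 168.6253662109375) [580.68738443  17.27760434  30.        ]
```

```bash
ls pics
```

```text
side0.png
side0c.png
top0.png
top0c.png
```

View pics/top0c.png

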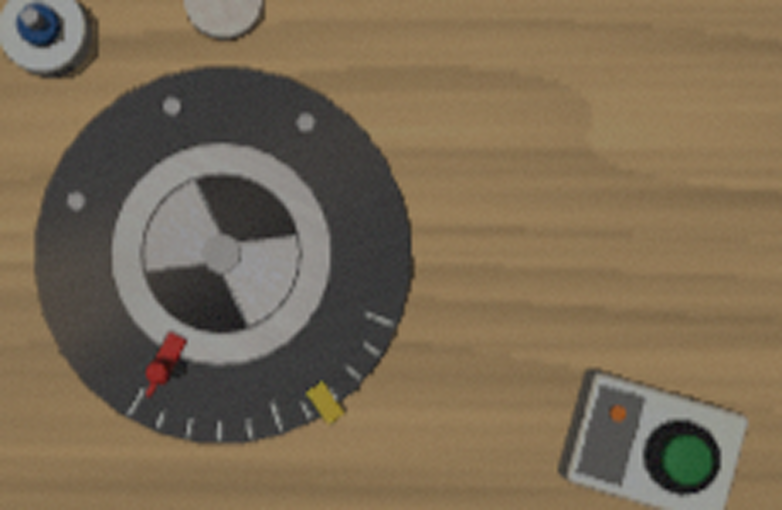

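View pics/side0c.png

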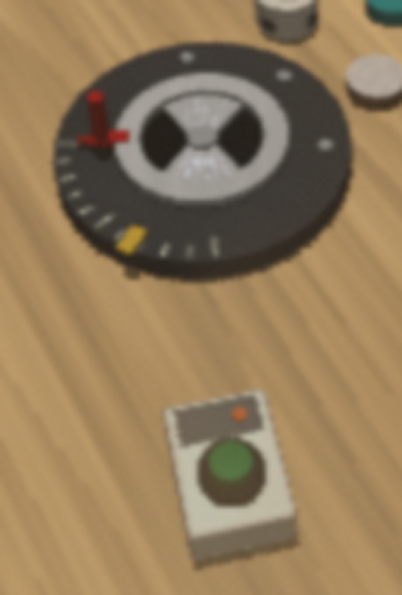

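```bash
cat > m.py <<'E'
from h import *
from scipy.optimize import least_squares
def tri(a,b):
    # least squares across two views
    A=[];B=[]
    for n,uv in(("top",a),("side",b)):
        p0=ray(n,uv,0);p1=ray(n,uv,100);d=(p1-p0)/np.linalg.norm(p1-p0);M=np.eye(3)-np.outer(d,d);A.append(M);B.append(M@p0)
    A=np.vstack(A);B=np.hstack(B);x=np.linalg.lstsq(A,B,rcond=None)[0];return x,np.linalg.norm(A@x-B)
E
python3 - <<'E'
from m import *
t=np.load("top0.npz");p=t["p"];h=cv2.cvtColor(p,cv2.COLOR_RGB2HSV)
print(h[268,284:289],h[285,391],p[268,286])
# flange: radial scan from centre for the dark->wood edge
G=h[...,1].astype(np.float32)
def edge(u0,v0,r0,r1,ch,sign):
    pts=[]
    for a in np.arange(0,2*np.pi,np.pi/90):
        r=np.arange(r0,r1,.25);x=(u0+r*np.cos(a)).astype(np.float32);y=(v0+r*np.sin(a)).astype(np.float32)
        s=cv2.remap(ch,x[None],y[None],cv2.INTER_LINEAR)[0];s=cv2.GaussianBlur(s[None],(9,1),0)[0]
        k=np.argmax(sign*np.gradient(s));pts.append((x[k],y[k]))
    return np.array(pts)
R=p[...,0].astype(np.float32)
for nm,r0,r1,ch,sg,z,rad in(("flange",48,62,R,1,24,128),("ring",27,38,R,-1,30,74)):
    e=edge(255.3,224.5,r0,r1,ch,sg)
    W=np.array([ray("top",q,z)[:2] for q in e])
    f=least_squares(lambda c:np.hypot(*(W-c[:2]).T)-c[2],[581,17,rad],loss="soft_l1",f_scale=1)
    print(nm,f.x,np.median(abs(f.fun)))
H,S,V=[h[...,k].astype(int) for k in range(3)]
for n in("top","side"):
    p=np.load(n+"0.npz")["p"];h=cv2.cvtColor(p,cv2.COLOR_RGB2HSV).astype(int);H,S,V=[h[...,k] for k in range(3)]
    yel=(H>21)&(H<34)&(S>165)&(V>90);grn=(H>45)&(H<80)&(S>80)&(V>30);red=((H<7)|(H>173))&(S>140)
    for k,m in(("y",yel),("g",grn),("r",red)):
        b,_=blobs(m,10);print(n,k,[(int(x[0]),x[1],x[2].tolist()) for x in b])
pg=ray("top",(236.2,259.7),86);tb=ray("top",(285.6,268.5),31);print("peg",pg,"tab",tb,"btn?",[ray("top",(391.7,284.9),z) for z in(45,55)])
print(tri((236.2,259.7),(212.4,198)),tri((285.6,268.5),(222.4,238.6)))
d=t["d"];i=manip.camera_info("top");print("depth z box/btn", d[285,391],d[283:287,390:393].mean(), d[293,375])
E
```

```text
[[ 24 171 151]
 [ 24 168 152]
 [ 25 173 149]
 [ 24 179 147]
 [ 24 165 139]] [ 68 138  94] [149 131  48]
flange [580.73484269  16.58994058 127.51581511] 0.404658824476158
ring [580.82376717  17.44607627  73.66494565] 0.2657806634836106
top y [(48, array([285.4, 268. ]), [281, 263, 10, 11])]
top g [(189, array([391.64, 284.87]), [384, 278, 16, 15])]
top r [(97, array([237.89, 256.14]), [233, 248, 12, 18])]
side y [(23, array([222.17, 238.22]), [219, 236, 7, 6])]
side g [(67, array([250.85, 301.28]), [246, 297, 10, 9])]
side r [(94, array([213.13, 204.95]), [207, 196, 14, 16])]
peg [504.24264694  54.26464413  86.        ] tab [480.99073252 -53.20320511  31.        ] btn? [array([ 448.14059564, -285.66874034,   45.        ]), array([ 449.44201231, -283.00229986,   55.        ])]
(array([505.07272852,  53.96101097,  84.27550121]), np.float64(1.489307415390099)) (array([481.31074986, -53.50342063,  28.90124724]), np.float64(0.8051490253971564))
depth z box/btn 952.7254 954.81055 974.7041
```

>>> play_rows --commands '[{"x": -0.036,"y": -0.021,"grip": 0},{"x": -0.036,"y": -0.021,"grip": 0},{"x": -0.036,"y": -0.021,"grip": 0},{"x": -0.036,"y": -0.021,"grip": 0},{"x": -0.036,"y": -0.021,"grip": 0},{"x": -0.036,"y": -0.021,"grip": 0},{"x": -0.036,"y": -0.021,"grip": 0},{"x": -0.036,"y": -0.021,"grip": 0},{"x": -0.036,"y": -0.021,"grip": 0},{"x": -0.036,"y": -0.021,"grip": 0},{"x": -0.036,"y": -0.021,"grip": 0},{"x": -0.036,"y": -0.021,"grip": 0},{"wz": 0.9,"grip": 0},{"grip": 0}]' --squeeze 10

```text
$.commands[0]: bad value
```

>>> play_rows --commands '[{"x": -0.036,"y": -0.021,"z": 0,"wx": 0,"wy": 0,"wz": 0,"grip": 0},{"x": -0.036,"y": -0.021,"z": 0,"wx": 0,"wy": 0,"wz": 0,"grip": 0},{"x": -0.036,"y": -0.021,"z": 0,"wx": 0,"wy": 0,"wz": 0,"grip": 0},{"x": -0.036,"y": -0.021,"z": 0,"wx": 0,"wy": 0,"wz": 0,"grip": 0},{"x": -0.036,"y": -0.021,"z": 0,"wx": 0,"wy": 0,"wz": 0,"grip": 0},{"x": -0.036,"y": -0.021,"z": 0,"wx": 0,"wy": 0,"wz": 0,"grip": 0},{"x": -0.036,"y": -0.021,"z": 0,"wx": 0,"wy": 0,"wz": 0,"grip": 0},{"x": -0.036,"y": -0.021,"z": 0,"wx": 0,"wy": 0,"wz": 0,"grip": 0},{"x": -0.036,"y": -0.021,"z": 0,"wx": 0,"wy": 0,"wz": 0,"grip": 0},{"x": -0.036,"y": -0.021,"z": 0,"wx": 0,"wy": 0,"wz": 0,"grip": 0},{"x": -0.036,"y": -0.021,"z": 0,"wx": 0,"wy": 0,"wz": 0,"grip": 0},{"x": -0.036,"y": -0.021,"z": 0,"wx": 0,"wy": 0,"wz": 0,"grip": 0},{"x": 0,"y": 0,"z": 0,"wx": 0,"wy": 0,"wz": 0.9,"grip": 0},{"x": 0,"y": 0,"z": 0,"wx": 0,"wy": 0,"wz": 0,"grip": 0}]' --squeeze 10

```text
clock: 1.85
eef_pos: [517.1, 87.6, 205.2]
eef_rot: [-3.141, -0.001, 2.689]
wrist_force: [-0.8, -0.0, -0.6]
finger_gap: -0.0
```

>>> play_rows --commands '[{"x": -0.0035,"y": 0,"z": 0.04,"wx": 0,"wy": 0,"wz": 0,"grip": 0},{"x": 0,"y": 0,"z": 0.04,"wx": 0,"wy": 0,"wz": 0,"grip": 0},{"x": 0,"y": 0,"z": 0.04,"wx": 0,"wy": 0,"wz": 0,"grip": 0},{"x": 0,"y": 0,"z": 0.03,"wx": 0,"wy": 0,"wz": 0,"grip": 0},{"x": 0,"y": 0,"z": 0,"wx": 0,"wy": 0,"wz": 0,"grip": 0}]'

```text
clock: 2.48
eef_pos: [519.1, 86.6, 54.0]
eef_rot: [-3.14, -0.003, 2.691]
wrist_force: [-0.1, -0.5, 0.5]
finger_gap: 0.5
```

```bash
python3 - <<'E'
from h import *
for n in("top","side"):
    p,d=manip.camera(n); 
    y0,x0,y1,x1=(150,170,300,340) if n=="top" else (130,155,290,320)
    cv2.imwrite(f"pics/{n}1.png",cv2.resize(p[y0:y1,x0:x1,::-1],None,fx=3,fy=3,interpolation=cv2.INTER_CUBIC))
a=cv2.imread("pics/top1.png");b=cv2.imread("pics/side1.png");b=cv2.resize(b,(int(b.shape[1]*a.shape[0]/b.shape[0]),a.shape[0]));c=np.hstack([a,b]);print(c.shape);cv2.imwrite("pics/both1.png",cv2.resize(c,None,fx=.8,fy=.8))
print(manip.read_state()["eef_pos"])
E
```

```text
(450, 974, 3)
[520.8629529   86.40287825  56.57557073]
```

View pics/both1.png

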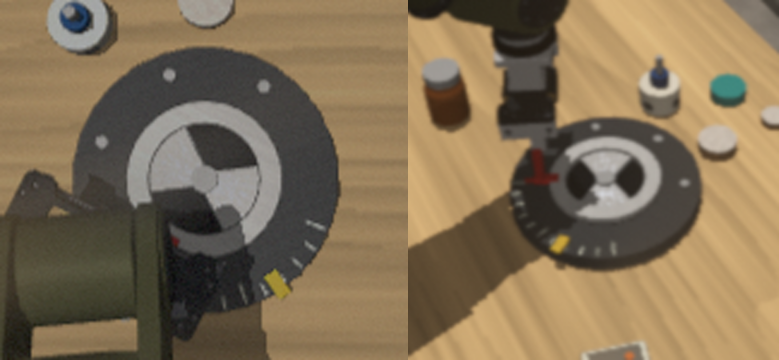

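>>> play_rows --commands '[{"x": 0,"y": -0.008,"z": 0,"wx": 0,"wy": 0,"wz": 0,"grip": 0},{"x": 0,"y": -0.0085,"z": 0,"wx": 0,"wy": 0,"wz": 0,"grip": 0},{"x": 0.0009,"y": -0.0052,"z": 0,"wx": 0,"wy": 0,"wz": -3.5,"grip": 0},{"x": 0.0009,"y": -0.0052,"z": 0,"wx": 0,"wy": 0,"wz": -3.5,"grip": 0},{"x": 0.0009,"y": -0.0052,"z": 0,"wx": 0,"wy": 0,"wz": -3.5,"grip": 0},{"x": 0.0009,"y": -0.0052,"z": 0,"wx": 0,"wy": 0,"wz": -3.5,"grip": 0},{"x": 0,"y": 0,"z": 0,"wx": 0,"wy": 0,"wz": 0,"grip": 0}]'

```text
clock: 3.45
eef_pos: [502.8, 52.3, 56.0]
eef_rot: [3.141, 0.001, 2.933]
wrist_force: [0.4, 0.2, 0.4]
finger_gap: 0.6
```

```bash
python3 - <<'E'
from h import *
s=[manip.read_state() for _ in range(1)][0]; print(s["eef_pos"],s["eef_rot"],s["wrist_force"])
p,d=manip.camera("side"); 
cv2.imwrite("pics/side2.png",cv2.resize(p[150:270,170:310,::-1],None,fx=4,fy=4,interpolation=cv2.INTER_CUBIC))
E
```

```text
[502.75464698  52.27793885  56.02677961] [3.14140659e+00 8.67498691e-04 2.93253049e+00] [0.39157089 0.19124869 0.4407051 ]
```

View pics/side2.png

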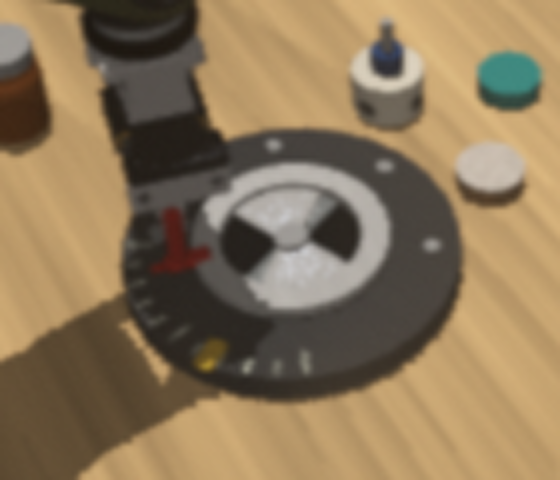

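>>> play_rows --commands '[{"x": 0.0014,"y": -0.0075,"z": 0,"wx": 0,"wy": 0,"wz": -5,"grip": 0},{"x": 0.0014,"y": -0.0075,"z": 0,"wx": 0,"wy": 0,"wz": -5,"grip": 0},{"x": 0.0014,"y": -0.0075,"z": 0,"wx": 0,"wy": 0,"wz": -5,"grip": 0},{"x": 0.0014,"y": -0.0075,"z": 0,"wx": 0,"wy": 0,"wz": -5,"grip": 0},{"x": 0.0014,"y": -0.0075,"z": 0,"wx": 0,"wy": 0,"wz": -5,"grip": 0},{"x": 0.0014,"y": -0.0075,"z": 0,"wx": 0,"wy": 0,"wz": -5,"grip": 0},{"x": 0.0014,"y": -0.0075,"z": 0,"wx": 0,"wy": 0,"wz": -5,"grip": 0},{"x": 0,"y": 0,"z": 0,"wx": 0,"wy": 0,"wz": 0,"grip": 0}]'

```text
clock: 4.5
eef_pos: [496.0, 0.3, 55.6]
eef_rot: [-3.141, 0.0, -2.741]
wrist_force: [0.4, 0.1, 0.2]
finger_gap: 0.6
```

```bash
cat > look.py <<'E'
from h import *
import sys
tag=sys.argv[1]
s=manip.read_state(); print(s["clock"],s["eef_pos"],s["eef_rot"],s["wrist_force"],s["joints"][5])
c=np.array([580.8,17.]);P=s["eef_pos"][:2]-c;y=s["eef_rot"][2];print("yaw deg",np.degrees(y)%360,"radial,tang",P@[np.cos(y),np.sin(y)],P@[np.sin(y),-np.cos(y)])
o=[]
for n,(y0,x0,y1,x1) in(("top",(180,200,300,320)),("side",(150,180,270,300))):
    p,d=manip.camera(n);np.savez(f"{n}{tag}.npz",p=p,d=d)
    o.append(cv2.resize(p[y0:y1,x0:x1,::-1],(400,400),interpolation=cv2.INTER_CUBIC))
cv2.imwrite(f"pics/look{tag}.png",np.hstack(o))
E
python3 look.py 3
```

```text
4.5 [4.95958056e+02 2.69846401e-01 5.55644123e+01] [-3.14130893e+00  1.17892349e-04 -2.74098993e+00] [0.38766171 0.14957417 0.18144598] -2.044470075903367
yaw deg 202.95284545243607 radial,tang 84.64899280626828 17.680540628516063
```

View pics/look3.png

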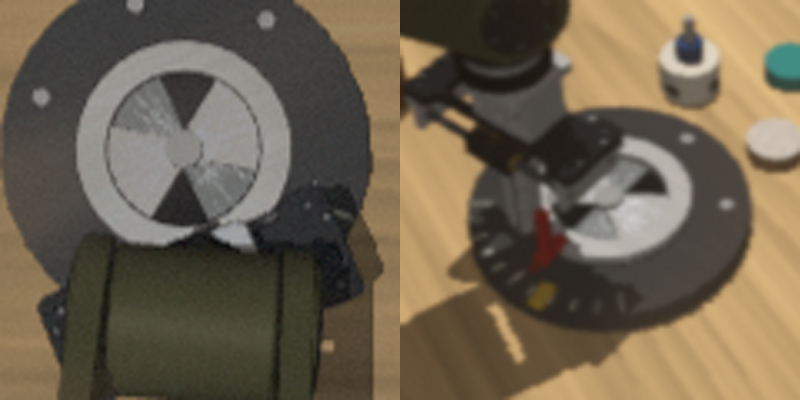

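>>> play_rows --commands '[{"x": 0.001,"y": -0.0052,"z": 0,"wx": 0,"wy": 0,"wz": -3.5,"grip": 0},{"x": 0.001,"y": -0.0052,"z": 0,"wx": 0,"wy": 0,"wz": -3.5,"grip": 0},{"x": 0,"y": 0,"z": 0,"wx": 0,"wy": 0,"wz": 0,"grip": 0},{"x": 0,"y": 0.01,"z": 0,"wx": 0,"wy": 0,"wz": 0,"grip": 0},{"x": 0,"y": 0.01,"z": -0.02,"wx": 0,"wy": 0,"wz": 0,"grip": 0},{"x": 0,"y": 0,"z": -0.04,"wx": 0,"wy": 0,"wz": 0,"grip": 0},{"x": 0.04,"y": 0,"z": -0.02,"wx": 0,"wy": 0,"wz": 0,"grip": 0},{"x": 0.04,"y": 0.02,"z": 0,"wx": 0,"wy": 0,"wz": 0,"grip": 0},{"x": 0.04,"y": 0.02,"z": 0,"wx": 0,"wy": 0,"wz": 0,"grip": 0},{"x": 0.04,"y": 0.02,"z": 0,"wx": 0,"wy": 0,"wz": 0,"grip": 0},{"x": 0,"y": 0,"z": 0,"wx": 0,"wy": 0,"wz": 0,"grip": 0}]'

```text
clock: 5.98
eef_pos: [318.1, -20.3, 135.5]
eef_rot: [-3.141, 0.001, -2.618]
wrist_force: [1.1, -0.8, -0.2]
finger_gap: 0.4
```

```bash
python3 look.py 4
```

```text
5.975 [318.05639783 -20.2604613  135.51402684] [-3.14078578e+00  6.74850704e-04 -2.61847364e+00] [ 1.12687992 -0.83549706 -0.195739  ] -2.2723818545169756
yaw deg 209.97251172146133 radial,tang 246.2203823735648 98.98517950672475
```

View pics/look4.png

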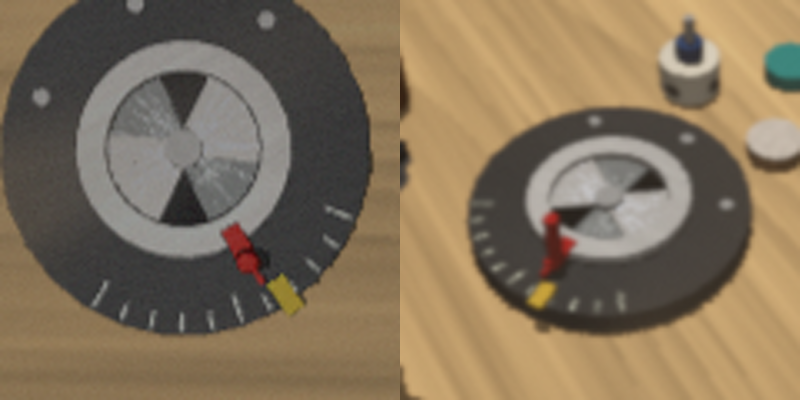

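```bash
python3 - <<'E'
from m import *
p=np.load("top4.npz")["p"]
cv2.imwrite("pics/z4.png",cv2.resize(p[235:285,255:305,::-1],None,fx=12,fy=12,interpolation=cv2.INTER_CUBIC))
print(proj("top",(580.8,17,31)))
h=cv2.cvtColor(p,cv2.COLOR_RGB2HSV).astype(int);H,S,V=[h[...,k] for k in range(3)]
yel=(H>21)&(H<34)&(S>150)&(V>80)
b,l=blobs(yel,10)
ys,xs=np.nonzero(yel);k=(xs>270)&(xs<300)&(ys>255)&(ys<280);
w=S[ys[k],xs[k]].astype(float)
c=np.array([580.8,17.])
t=np.array([ray("top",(x,y),31)[:2] for x,y in zip(xs[k],ys[k])]).mean(0);print("tab",np.hypot(*(t-c)),np.degrees(np.arctan2(*(t-c)[::-1]))%360)
red=((H<8)|(H>172))&(S>130)&(V>50)
ys,xs=np.nonzero(red);k=(ys>230)&(ys<275)&(xs>255)&(xs<290)
for z in(36,38,):
    Q=np.array([ray("top",(x,y),z)[:2] for x,y in zip(xs[k],ys[k])])-c
    r=np.hypot(*Q.T);a=np.degrees(np.arctan2(Q[:,1],Q[:,0]))%360
    for lo in range(54,112,6):
        m=(r>=lo)&(r<lo+6)
        if m.any():print(z,lo,m.sum(),a[m].mean().round(2))
E
```

```text
(np.float64(254.65406880700667), np.float64(224.05728719304966))
tab 120.87675316583179 215.05805540773835
36 60 8 209.78
36 66 15 210.88
36 72 17 210.2
36 78 17 210.42
36 84 19 209.63
36 90 15 210.04
36 96 4 210.57
36 102 4 210.81
38 60 9 210.08
38 66 14 210.85
38 72 17 210.25
38 78 18 210.53
38 84 18 209.56
38 90 15 210.08
38 96 5 210.76
38 102 3 210.68
```

View pics/z4.png

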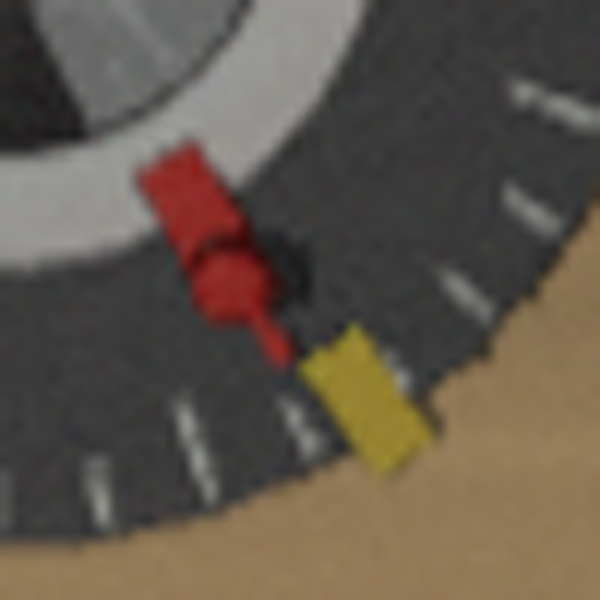

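>>> play_rows --commands '[{"x": -0.04,"y": -0.02,"z": 0,"wx": 0,"wy": 0,"wz": 0,"grip": 0},{"x": -0.04,"y": -0.02,"z": 0,"wx": 0,"wy": 0,"wz": 0,"grip": 0},{"x": -0.04,"y": -0.02,"z": 0,"wx": 0,"wy": 0,"wz": 0,"grip": 0},{"x": -0.04,"y": 0,"z": 0.02,"wx": 0,"wy": 0,"wz": 0,"grip": 0},{"x": 0,"y": 0,"z": 0.04,"wx": 0,"wy": 0,"wz": 0,"grip": 0},{"x": 0,"y": -0.01,"z": 0.02,"wx": 0,"wy": 0,"wz": 0,"grip": 0},{"x": 0,"y": -0.006,"z": 0,"wx": 0,"wy": 0,"wz": 0,"grip": 0},{"x": 0,"y": -0.004,"z": 0,"wx": 0,"wy": 0,"wz": 0,"grip": 0},{"x": 0.0006,"y": -0.0033,"z": 0,"wx": 0,"wy": 0,"wz": -2.2,"grip": 0},{"x": 0.0006,"y": -0.0034,"z": 0,"wx": 0,"wy": 0,"wz": -2.3,"grip": 0},{"x": 0,"y": 0,"z": 0,"wx": 0,"wy": 0,"wz": 0,"grip": 0},{"x": 0,"y": 0.01,"z": 0,"wx": 0,"wy": 0,"wz": 0,"grip": 0},{"x": 0,"y": 0.01,"z": -0.02,"wx": 0,"wy": 0,"wz": 0,"grip": 0},{"x": 0,"y": 0,"z": -0.04,"wx": 0,"wy": 0,"wz": 0,"grip": 0},{"x": 0.04,"y": 0,"z": -0.02,"wx": 0,"wy": 0,"wz": 0,"grip": 0},{"x": 0.04,"y": 0.02,"z": 0,"wx": 0,"wy": 0,"wz": 0,"grip": 0},{"x": 0.04,"y": 0.02,"z": 0,"wx": 0,"wy": 0,"wz": 0,"grip": 0},{"x": 0.04,"y": 0.02,"z": 0,"wx": 0,"wy": 0,"wz": 0,"grip": 0},{"x": 0,"y": 0,"z": 0,"wx": 0,"wy": 0,"wz": 0,"grip": 0}]'

```text
clock: 8.45
eef_pos: [322.2, -40.8, 135.9]
eef_rot: [-3.14, 0.001, -2.54]
wrist_force: [0.4, -0.1, -0.2]
finger_gap: 0.5
```

```bash
python3 look.py 5; cat > ang.py <<'E'
from m import *
import sys
tag=sys.argv[1]
p=np.load(f"top{tag}.npz")["p"]
cv2.imwrite(f"pics/z{tag}.png",cv2.resize(p[235:285,255:305,::-1],None,fx=12,fy=12,interpolation=cv2.INTER_CUBIC))
h=cv2.cvtColor(p,cv2.COLOR_RGB2HSV).astype(int);H,S,V=[h[...,k] for k in range(3)]
yel=(H>21)&(H<34)&(S>150)&(V>80);c=np.array([580.8,17.])
ys,xs=np.nonzero(yel);k=(xs>270)&(xs<300)&(ys>255)&(ys<280)
t=np.array([ray("top",(x,y),31)[:2] for x,y in zip(xs[k],ys[k])]).mean(0);print("tab",np.hypot(*(t-c)),np.degrees(np.arctan2(*(t-c)[::-1]))%360)
red=((H<8)|(H>172))&(S>130)&(V>50)
ys,xs=np.nonzero(red);k=(ys>230)&(ys<275)&(xs>255)&(xs<292)
Q=np.array([ray("top",(x,y),37)[:2] for x,y in zip(xs[k],ys[k])])-c
r=np.hypot(*Q.T);a=np.degrees(np.arctan2(Q[:,1],Q[:,0]))%360
print([(lo,(lambda m:(int(m.sum()),a[m].mean().round(2)))((r>=lo)&(r<lo+6))) for lo in range(60,108,6)])
E
python3 ang.py 5
```

```text
8.45 [322.17379242 -40.83120651 135.89911094] [-3.14003129e+00  1.12690178e-03 -2.53964192e+00] [ 0.37846504 -0.08022868 -0.1773286 ] -2.411483863297647
yaw deg 214.4892364539179 radial,tang 245.91514807371797 98.78108948712087
tab 120.69422509554789 214.94252351337877
[(60, (9, np.float64(215.14))), (66, (15, np.float64(215.62))), (72, (18, np.float64(214.89))), (78, (15, np.float64(214.97))), (84, (17, np.float64(214.43))), (90, (16, np.float64(214.82))), (96, (5, np.float64(215.41))), (102, (2, np.float64(214.63)))]
```

View pics/z5.png

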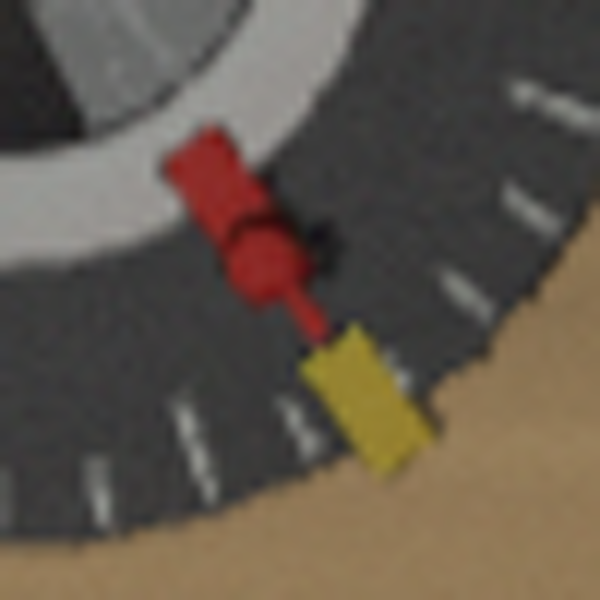

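```bash
python3 - <<'E'
from m import *
print(tri((391.65,284.87),(250.85,301.28)))
i=manip.camera_info("top");K=i["intrinsics"];T=i["camera_from_world"]
d=np.load("top5.npz")["d"]
def pt(u,v):
    z=d[v,u];c=np.array([(u-K[0,2])/K[0,0]*z,-(v-K[1,2])/K[1,1]*z,-z]);return T[:3,:3].T@(c-T[:3,3])
print(np.median([pt(u,v) for u in range(388,396) for v in range(281,289)],axis=0), np.median([pt(u,v) for u in range(361,364) for v in range(283,287)],axis=0),np.median([pt(u,v) for u in range(340,346) for v in range(283,287)],axis=0))
p=np.load("side0.npz")["p"][265:340,220:285,::-1];q=np.load("top5.npz")["p"][255:315,350:415,::-1]
cv2.imwrite("pics/btn.png",np.hstack([cv2.resize(p,(390,450),interpolation=2),cv2.resize(q,(390,450),interpolation=2)]))
E
```

```text
(array([ 450.28799219, -282.81177559,   56.36355528]), np.float64(0.942355146442344))
[ 450.64012489 -282.09092086   58.03620023] [ 447.60548917 -222.66544316   37.86105551] [ 4.42574638e+02 -1.85075454e+02  5.70886360e-02]
```

View pics/btn.png

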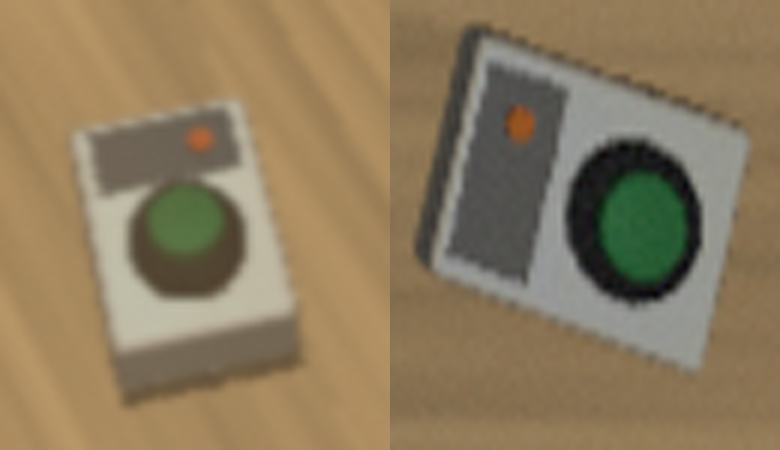

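>>> play_rows --commands '[{"x": 0,"y": 0,"z": 0,"wx": 0,"wy": 0,"wz": 10,"grip": 0},{"x": 0,"y": 0,"z": 0,"wx": 0,"wy": 0,"wz": 10,"grip": 0},{"x": 0,"y": 0,"z": 0,"wx": 0,"wy": 0,"wz": 10,"grip": 0},{"x": 0,"y": 0,"z": 0,"wx": 0,"wy": 0,"wz": 10,"grip": 0},{"x": 0,"y": 0,"z": 0,"wx": 0,"wy": 0,"wz": 10,"grip": 0},{"x": 0,"y": 0,"z": 0,"wx": 0,"wy": 0,"wz": 10,"grip": 0},{"x": -0.0275,"y": -0.0204,"z": 0,"wx": 0,"wy": 0,"wz": 0,"grip": 0},{"x": -0.0275,"y": -0.0204,"z": 0,"wx": 0,"wy": 0,"wz": 0,"grip": 0},{"x": -0.0275,"y": -0.0204,"z": 0,"wx": 0,"wy": 0,"wz": 0,"grip": 0},{"x": -0.0275,"y": -0.0204,"z": 0,"wx": 0,"wy": 0,"wz": 0,"grip": 0},{"x": -0.0275,"y": -0.0204,"z": 0,"wx": 0,"wy": 0,"wz": 0,"grip": 0},{"x": -0.0275,"y": -0.0204,"z": 0,"wx": 0,"wy": 0,"wz": 0,"grip": 0},{"x": -0.0275,"y": -0.0204,"z": 0,"wx": 0,"wy": 0,"wz": 0,"grip": 0},{"x": -0.0275,"y": -0.0204,"z": 0,"wx": 0,"wy": 0,"wz": 0,"grip": 0},{"x": 0,"y": 0,"z": 0,"wx": 0,"wy": 0,"wz": 0,"grip": 0},{"x": 0,"y": 0,"z": 0,"wx": 0,"wy": 0,"wz": 0,"grip": 0}]'

```text
clock: 10.55
eef_pos: [452.5, -282.1, 134.9]
eef_rot: [3.141, -0.001, 2.698]
wrist_force: [-0.2, 0.6, 0.6]
finger_gap: 0.6
```

>>> play_rows --commands '[{"x": 0.0017,"y": -0.0012,"z": 0.03,"wx": 0,"wy": 0,"wz": 0,"grip": 0},{"x": 0,"y": 0,"z": 0.03,"wx": 0,"wy": 0,"wz": 0,"grip": 0},{"x": 0,"y": 0,"z": 0.01,"wx": 0,"wy": 0,"wz": 0,"grip": 0},{"x": 0,"y": 0,"z": 0,"wx": 0,"wy": 0,"wz": 0,"grip": 0},{"x": 0,"y": 0,"z": 0,"wx": 0,"wy": 0,"wz": 0,"grip": 0}]'

```text
clock: 11.18
eef_pos: [450.8, -283.3, 66.6]
eef_rot: [-3.141, 0.002, 2.698]
wrist_force: [1.0, 0.4, 0.2]
finger_gap: 0.4
```

```bash
python3 - <<'E'
from h import *
p,d=manip.camera("side");print(manip.read_state()["eef_pos"],manip.read_state()["wrist_force"])
cv2.imwrite("pics/b6.png",cv2.resize(p[220:350,190:310,::-1],None,fx=4.5,fy=4.5,interpolation=2))
E
```

```text
[ 450.81424078 -283.39097997   66.60348323] [-0.25720988 -0.49000241  0.10358774]
```

View pics/b6.png

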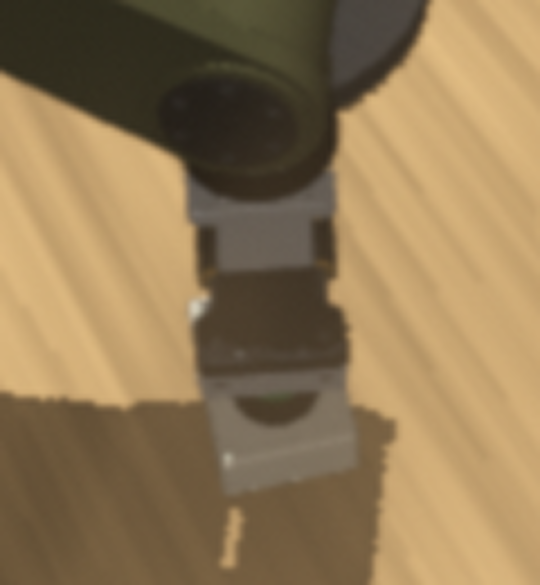

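The closed fingers hang centred over the button in the side view. The dark collar with a rim of green shows just below them at about (275,400) in the crop. I'll press in small steps and watch the force.

>>> play_rows --commands '[{"x": 0,"y": 0,"z": 0.004,"wx": 0,"wy": 0,"wz": 0,"grip": 0},{"x": 0,"y": 0,"z": 0.004,"wx": 0,"wy": 0,"wz": 0,"grip": 0},{"x": 0,"y": 0,"z": 0.002,"wx": 0,"wy": 0,"wz": 0,"grip": 0},{"x": 0,"y": 0,"z": 0,"wx": 0,"wy": 0,"wz": 0,"grip": 0},{"x": 0,"y": 0,"z": 0,"wx": 0,"wy": 0,"wz": 0,"grip": 0}]'

```text
clock: 11.85
eef_pos: [450.4, -283.2, 55.6]
eef_rot: [-3.142, 0.0, 2.698]
wrist_force: [-0.8, -0.1, 3.1]
finger_gap: 0.8
```

>>> play_rows --commands '[{"x": 0,"y": 0,"z": 0.002,"wx": 0,"wy": 0,"wz": 0,"grip": 0},{"x": 0,"y": 0,"z": 0,"wx": 0,"wy": 0,"wz": 0,"grip": 0}]'

```text
clock: 12.1
eef_pos: [450.4, -283.2, 53.5]
eef_rot: [-3.142, 0.0, 2.698]
wrist_force: [-0.8, -0.5, 3.9]
finger_gap: 0.2
```

>>> play_rows --commands '[{"x": 0,"y": 0,"z": 0.002,"wx": 0,"wy": 0,"wz": 0,"grip": 0},{"x": 0,"y": 0,"z": 0,"wx": 0,"wy": 0,"wz": 0,"grip": 0}]'

```text
clock: 12.35
eef_pos: [450.5, -283.3, 52.1]
eef_rot: [-3.141, 0.001, 2.698]
wrist_force: [-2.4, 1.0, 12.4]
finger_gap: 0.8
```

The force jumped from 3.9 N to 12.4 N, well past the 5 N spring, so the button has bottomed out. I'll lift off and clear the view.

>>> play_rows --commands '[{"x": 0,"y": 0,"z": 0,"wx": 0,"wy": 0,"wz": 0,"grip": 0},{"x": 0,"y": 0,"z": -0.005,"wx": 0,"wy": 0,"wz": 0,"grip": 0},{"x": 0,"y": 0,"z": -0.01,"wx": 0,"wy": 0,"wz": 0,"grip": 0},{"x": 0,"y": 0,"z": -0.03,"wx": 0,"wy": 0,"wz": 0,"grip": 0},{"x": 0,"y": 0,"z": -0.04,"wx": 0,"wy": 0,"wz": 0,"grip": 0},{"x": 0,"y": 0,"z": -0.04,"wx": 0,"wy": 0,"wz": 0,"grip": 0},{"x": 0.03,"y": -0.02,"z": 0,"wx": 0,"wy": 0,"wz": 0,"grip": 0},{"x": 0.03,"y": -0.02,"z": 0,"wx": 0,"wy": 0,"wz": 0,"grip": 0},{"x": 0.03,"y": -0.02,"z": 0,"wx": 0,"wy": 0,"wz": 0,"grip": 0},{"x": 0,"y": 0,"z": 0,"wx": 0,"wy": 0,"wz": 0,"grip": 0},{"x": 0,"y": 0,"z": 0,"wx": 0,"wy": 0,"wz": 0,"grip": 0}]'

```text
clock: 13.72
eef_pos: [343.7, -298.7, 176.7]
eef_rot: [3.142, 0.0, 2.698]
wrist_force: [-0.7, 0.2, 0.1]
finger_gap: 0.5
```

```bash
python3 look.py 7; python3 ang.py 7; python3 - <<'E'
from h import *
q=np.load("top7.npz")["p"];cv2.imwrite("pics/full7.png",q[:,:,::-1])
a=np.load("top0.npz")["p"];D=np.abs(a.astype(int)-q).max(2)[90:200,180:280];print("hole saw/plug area diff",D.max(),(D>40).sum(),"jar", (np.abs(a.astype(int)-q).max(2)[265:300,115:155]>40).sum())
i=manip.camera_info("top");K=i["intrinsics"];T=i["camera_from_world"]
d=np.load("top7.npz")["d"]
def pt(u,v):
    z=d[v,u];c=np.array([(u-K[0,2])/K[0,0]*z,-(v-K[1,2])/K[1,1]*z,-z]);return T[:3,:3].T@(c-T[:3,3])
print(np.median([pt(u,v) for u in range(388,396) for v in range(281,289)],axis=0))
E
```

```text
13.725 [ 343.67540576 -298.71766872  176.71102465] [3.14155701e+00 3.22352237e-04 2.69753806e+00] [-0.7128534   0.17425359  0.11542734] -1.9228736976450362
yaw deg 154.55754587550072 radial,tang 78.49390637151122 -386.96824959967984
tab 120.57065513301427 214.94350827418424
[(60, (9, np.float64(215.14))), (66, (15, np.float64(215.62))), (72, (18, np.float64(214.89))), (78, (15, np.float64(214.97))), (84, (17, np.float64(214.43))), (90, (16, np.float64(214.82))), (96, (5, np.float64(215.41))), (102, (3, np.float64(214.57)))]
hole saw/plug area diff 18 0 jar 0
[ 450.90791892 -281.62464552   58.16536176]
```

View pics/full7.png

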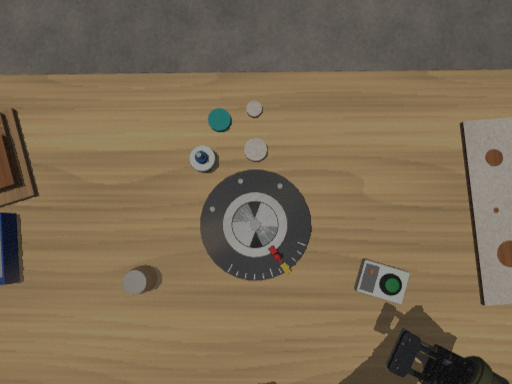

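View pics/z7.png

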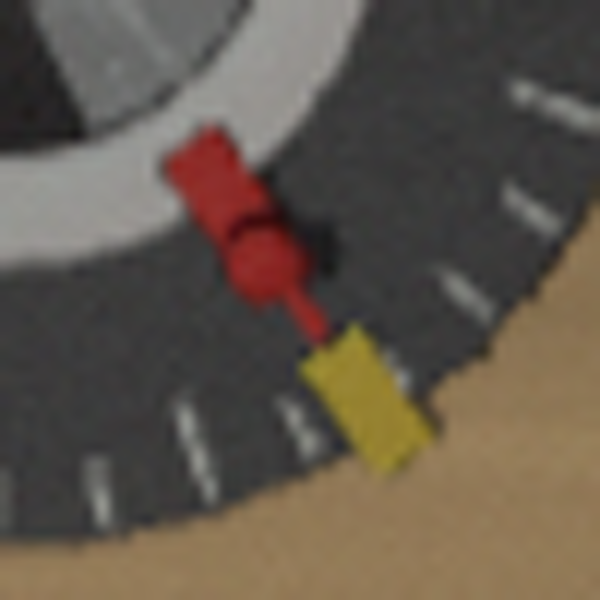

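The pointer still meets the middle of the tab's inner edge, at about (328,342) in the crop. The button is back up, the hole saw, plug and jar haven't moved, and the arm is clear. Handing in.

```bash
python3 -c "
from cell import manip
print(manip.sign_off())"
```

```text
the job is handed in; nothing more can be done
None
```

I set the lever to the yellow tab, then pressed and released the start button, and handed the job in at about 14 s of the 64 s allowed.

- **Lever:** I pushed the red peg about 61° counter-clockwise with the outside of the shut fingers, backing off once to measure before the last 4.5°. At the end the lever was at about 215.0° and the tab at 214.9°. Readings along the lever spread about ±0.6°. The tab's direction did not change beyond measuring noise (215.1° before, 214.9° after).
- **Button:** I pressed it only after the lever was set and released. The force went from 3.9 N to 12.4 N, so it had reached its stop. The picture afterwards shows it back up, at 58 mm both before and after.
- **Other things:** The hole saw, the plugs and the jar show no change between the first and last pictures. The arm ended clear of everything, with no real contact force.

No final check failed or disagreed.

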